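# Load the kiln rack in mirror order

## Robot

A 7-joint arm with a two-finger parallel gripper is mounted at the origin on the work surface; the furniture and walls round the work are solid. World frame = base frame: x ahead of the robot, y to its left, z up, the work surface at z = 0. Lengths are in m, angles in rad, forces in N, time in s.
With the tool pointing down it reaches from about 0.425 to 0.925 m from the base axis. Payload 6.8 kg.
Tool frame: the origin (TCP) lies at the very end of the fingers, on their centre line; the grasp point (between the pads) lies 19 mm behind it; z points along the fingers, y is the line along which they close (so a half turn about z gives the same grasp; the last joint's range is limited). The gripper opens to 85 mm and grips with 20 to 120 N. Pads are 22 mm wide; open, the fingers measure 114 mm over their backs; the gripper's body (76 mm by 85 mm) begins 54 mm behind the grasp point. The pads swing forward as they close: fully open they stand 13 mm farther back than shut.
Start: joints at [1.194, 0.477, 0.022, 1.555, -0.011, 1.109, -0.083], TCP at [0.179, -0.651, 0.231] pointing down, gripper open.
Joint ranges: [-2.96, 2.96], [-0.34, 2.1], [-1.41, 1.46], [0.24, 2.44], [-1.37, 4.51], [0.17, 1.92], [-2.96, 2.96]. Speed limits (rad/s): [2.39, 2.39, 3.14, 3.14, 3.14, 3.14, 3.14].

## Interface

Orientations are given as a unit quaternion [w, x, y, z].
In Python, from station import bot gives the robot as it stands.
- The arm moves only by the tool jog_arm, never from a script. Its argument "motion" is a list of rows, each a list of 7 numbers: the turn, a rotation vector about the tool's x, y, z in rad, then the shift along the tool's x, y, z in mm, then the finger opening in mm, from 0 to 85.4. A call has 1 to 10 rows; each row is the pose to reach, as a shift and turn from the pose commanded when the call began, along the tool's axes at that moment; what a row does not reach only later rows make up. A row lasts 1/8 s, in which the tool goes at most 62.5 mm and 10.7 degrees, less where a joint would pass 70% of its speed; a pose out of reach is approached as far as the arm can. A call with a gripper value outside its range is refused whole. The fingers move at their own pace and stop on an object; "grip_force" is the grip in N (left out, the last holds). Time passes only in rows, so rows that repeat a pose let the fingers close. It gives the time, the measured TCP pose, the force, the opening and the grip force at its end, in the units of the state.
- bot.get_obs(): the state, without advancing time (a new reading comes with each control period).
- bot.read_camera(name): name is "side" or "top" or "wrist"; returns a dict with "pixels" (480x640x3 uint8, red, green, blue), "camera_matrix" (3x3 intrinsics, pixels), "T" (4x4, takes a point from camera to world coordinates); the wrist camera has in their place "tool_from_camera" (4x4, takes a point from camera to tool coordinates, whose origin is the TCP and whose axes are the flange's). Camera axes: x right, y down, z forward; pixel columns grow to the right and rows downward; lengths in m; the calibration is good to about 2 mm. A picture is of the moment at which its call begins: read the wrist's pose just before it. There is no depth.
- bot.hand_in(): hands the job in; it is judged then, once.
Trained networks look in a picture, given as the dict that the camera call returned (one of the last four; its "shot" number tells which), for a name from the list of things; names that differ only in an ending like _2 or _b are one class to them, and where a whole thing is asked for, a point or a joint stands for the part that bears it (a point fixed in the world has none). Each returns a list of dicts, best first, with "score" (0 to 1); they miss things now and then, are a little off and sometimes report something else, mostly with a low value. They report only what shows in the picture. A call takes as long as a camera call. They do not tell look-alikes from the thing itself.
- bot.spot_in(thing, picture): "xy" ([column, row] in pixels, amid what is visible of it).
- bot.tip_of(thing, picture): "xy" ([column, row] in pixels: a listed point, or the origin of a listed thing).
The state is a dict: "t": time; "q": joint angles; "joint_vel": joint speeds; "joint_torque": joint torques, N m; "eef_pos": TCP position; "tool_rot": TCP orientation; "contact_force": force on the tool from outside, world axes, zero at the start; "torque": the same for the moment, N m; "gripper_width": opening from 0.0 (shut) to 1.0 (fully open); "grasp_force": force on a finger pad.
Only numpy, scipy, OpenCV 4.12 (cv2) and the standard library are available. Lean on these libraries where they do the work, as an engineer would, in place of code of your own. Each camera call takes 0.05 s, during which the arm holds its last target. There are 200 camera calls.

## Task

Move the four pale ceramic pieces from the wooden drying rack to the grey kiln rack, one to each bay, standing upright near the middle of its bay, with the row in reverse order: the piece that stood leftmost on the drying rack goes into the rightmost bay, the second from the left into the second bay from the right, and so on. The ware is fragile: set each piece down gently, neither dropping it nor pressing it hard nor tipping any of them over, and let go of them all.

Things in the scene. Friction and masses are not known exactly. Their poses are not given: they have to be found in the camera images.
- bottle: Pale unglazed ceramic bottle, the tallest piece, 100 mm high, narrow neck, small dark mouth. Round about z (up); origin: centre of its underside. Straight body 49 in diameter from 14 to 58 above its base, neck 20 in diameter; base 42 across. Starts on its pad, base 20 above the table. 0.12 kg.
- tumbler: Pale unglazed ceramic cup without handle, 80 mm high, seen from above as a ring with an open mouth. Round about z (up); origin: centre of its underside. Widens evenly from 44 in diameter at the base to 47 at the rim; wall 3. Starts on its pad, base 20 above the table. 0.12 kg.
- candlestick: Pale unglazed ceramic candlestick, 90 mm high, waisted like a spool, flat top with a dark round mark. Round about z (up); origin: centre of its underside. Foot 46 in diameter up to 12, straight waist 30 in diameter from 26 to 66, top disc 42 in diameter from 78 up. Starts on its pad, base 20 above the table. 0.12 kg.
- jar: Pale unglazed ceramic lidded jar, the shortest piece, 70 mm high, small round knob (16 in diameter) on top; lid and jar are one piece. Round about z (up); origin: centre of its underside. Straight body 50 in diameter from 8 to 48 above its base, lid rim 52 in diameter above that. Starts on its pad, base 20 above the table. 0.12 kg.
- pad_bottle: Round cork pad, diameter 60 mm, 4 mm thick, fixed on the drying rack; the bottle stands on it at the start. Origin: centre of its underside, 16 mm above the table. It never moves and so marks the bottle's place in the old row.
- pad_tumbler: Round cork pad, diameter 60 mm, 4 mm thick, fixed on the drying rack; the tumbler stands on it at the start. Origin: centre of its underside, 16 mm above the table. It never moves and so marks the tumbler's place in the old row.
- pad_candlestick: Round cork pad, diameter 60 mm, 4 mm thick, fixed on the drying rack; the candlestick stands on it at the start. Origin: centre of its underside, 16 mm above the table. It never moves and so marks the candlestick's place in the old row.
- pad_jar: Round cork pad, diameter 60 mm, 4 mm thick, fixed on the drying rack; the jar stands on it at the start. Origin: centre of its underside, 16 mm above the table. It never moves and so marks the jar's place in the old row.
- drying_rack: Low brown wooden board, 86 (x) by 292 (y) mm, fixed to the table. Origin: centre of its underside, on the table; top 16 above the table. y runs along the row to the robot's left (yaw within 0.1 rad of the robot's frame). Four cork pads lie on it at x = 0, y = +105, +35, -35, -105; which piece stands on which varies.
- kiln_rack: Grey plate, 86 (x) by 292 (y) mm, fixed, about 14 cm before or behind the drying rack. Origin: centre of its underside, on the table; y to the robot's left (yaw within 0.1 rad). Four bays, 66 (y) by 78 (x) clear, centred at x = 0, y = +105, +35, -35, -105, floor 16 above the table, between steel rims and dividers 4 thick and 9 above the floor.
There are look-alikes about, which are no part of the job. What is shaped like the candlestick but orange or turquoise is not meant.

How it is judged:
At the end, for the whole second after the job is handed in: Each piece stands upright (within 0.06 rad) on the floor of the kiln rack's bay that mirrors its old place (drying rack y -> kiln rack -y), its centre within 13 mm of the bay's centre along the row and 20 mm across it, at rest and released by the fingers (((y of pad_bottle in the frame of drying_rack between 0.075 and 0.135 m and y of bottle in the frame of kiln_rack between -0.118 and -0.092 m) or (y of pad_bottle in the frame of drying_rack between 0.005 and 0.065 m and y of bottle in the frame of kiln_rack between -0.048 and -0.022 m) or (y of pad_bottle in the frame of drying_rack between -0.065 and -0.005 m and y of bottle in the frame of kiln_rack between 0.022 and 0.048 m) or (y of pad_bottle in the frame of drying_rack between -0.135 and -0.075 m and y of bottle in the frame of kiln_rack between 0.092 and 0.118 m)) and x of bottle in the frame of kiln_rack between -0.02 and 0.02 m and z of bottle in the frame of kiln_rack between 0.012 and 0.02 m and angle between each of bottle, tumbler, candlestick, jar's own z axis and vertical below 0.06 rad and linear speed of each of bottle, tumbler, candlestick, jar below 0.01 m/s and angular speed of each of bottle, tumbler, candlestick, jar below 0.1 rad/s and contact force between each of bottle, tumbler, candlestick, jar and kiln_rack above 0.3 N and contact force between each of bottle, tumbler, candlestick, jar and the fingers below 0.05 N and ((y of pad_tumbler in the frame of drying_rack between 0.075 and 0.135 m and y of tumbler in the frame of kiln_rack between -0.118 and -0.092 m) or (y of pad_tumbler in the frame of drying_rack between 0.005 and 0.065 m and y of tumbler in the frame of kiln_rack between -0.048 and -0.022 m) or (y of pad_tumbler in the frame of drying_rack between -0.065 and -0.005 m and y of tumbler in the frame of kiln_rack between 0.022 and 0.048 m) or (y of pad_tumbler in the frame of drying_rack between -0.135 and -0.075 m and y of tumbler in the frame of kiln_rack between 0.092 and 0.118 m)) and x of tumbler in the frame of kiln_rack between -0.02 and 0.02 m and z of tumbler in the frame of kiln_rack between 0.012 and 0.02 m and ((y of pad_candlestick in the frame of drying_rack between 0.075 and 0.135 m and y of candlestick in the frame of kiln_rack between -0.118 and -0.092 m) or (y of pad_candlestick in the frame of drying_rack between 0.005 and 0.065 m and y of candlestick in the frame of kiln_rack between -0.048 and -0.022 m) or (y of pad_candlestick in the frame of drying_rack between -0.065 and -0.005 m and y of candlestick in the frame of kiln_rack between 0.022 and 0.048 m) or (y of pad_candlestick in the frame of drying_rack between -0.135 and -0.075 m and y of candlestick in the frame of kiln_rack between 0.092 and 0.118 m)) and x of candlestick in the frame of kiln_rack between -0.02 and 0.02 m and z of candlestick in the frame of kiln_rack between 0.012 and 0.02 m and ((y of pad_jar in the frame of drying_rack between 0.075 and 0.135 m and y of jar in the frame of kiln_rack between -0.118 and -0.092 m) or (y of pad_jar in the frame of drying_rack between 0.005 and 0.065 m and y of jar in the frame of kiln_rack between -0.048 and -0.022 m) or (y of pad_jar in the frame of drying_rack between -0.065 and -0.005 m and y of jar in the frame of kiln_rack between 0.022 and 0.048 m) or (y of pad_jar in the frame of drying_rack between -0.135 and -0.075 m and y of jar in the frame of kiln_rack between 0.092 and 0.118 m)) and x of jar in the frame of kiln_rack between -0.02 and 0.02 m and z of jar in the frame of kiln_rack between 0.012 and 0.02 m); the robot touches nothing.
It fails at once if a piece is tipped over (leans more than 50 degrees) (angle between any of bottle, tumbler, candlestick, jar's own z axis and vertical above 0.87 rad).
It fails at once if a piece is pressed hard against the kiln rack (over 40 N) (contact force between any of bottle, tumbler, candlestick, jar and kiln_rack above 40 N).
It fails at once if a piece is dropped: out of the fingers it falls faster than 0.6 m/s (a drop of some 2 cm) ((contact force between bottle and the fingers below 0.02 N and linear speed of bottle above 0.6 m/s) or (contact force between tumbler and the fingers below 0.02 N and linear speed of tumbler above 0.6 m/s) or (contact force between candlestick and the fingers below 0.02 N and linear speed of candlestick above 0.6 m/s) or (contact force between jar and the fingers below 0.02 N and linear speed of jar above 0.6 m/s)).
It also fails if it takes over 99 s, if anything falls off the work surface, if the arm or the gripper's body presses on something with over 40 N, if the wrist force passes 120 N, or if a joint passes its speed limit or range.

## Working session

There is one attempt and no reset: what is moved stays moved. The work goes in short steps, Python scripts to look and compute and a tool call to move; the robot and the scene stay as the last step left them, time stands still between calls to the robot, and variables do not carry over. Pictures are saved under pics/ and viewed, at most 14 in all, crops included, and the job is handed in when it is done.

Besides the shell and the picture viewer there is one more tool, called after "Call:" in YAML: its name, and indented under it one key for each argument. jog_arm: Moves the arm, as the interface text tells. Its arguments: {"type":"object","properties":{"motion":{"type":"array"},"grip_force":{"type":"number"}},"required":["motion"]}

```bash
mkdir -p pics; ls; cat > h.py <<'E'
import numpy as np, cv2
from station import bot
def ray(pic,xy,z):
    K=pic["camera_matrix"];T=np.array(pic["T"])
    d=T[:3,:3]@np.linalg.solve(np.array(K),[xy[0],xy[1],1.0]);o=T[:3,3]
    return o+d*(z-o[2])/d[2]
def save(pic,n): cv2.imwrite("pics/"+n+".png",cv2.cvtColor(pic["pixels"],cv2.COLOR_RGB2BGR))
E
python3 - <<'E'
from h import *
o=bot.get_obs();print(o)
for n in["top","side"]:
    p=bot.read_camera(n);save(p,n+"0")
    print(n,np.round(np.array(p["T"]),3).tolist())
    for t in["bottle","tumbler","candlestick","jar","kiln_rack","drying_rack","pad_bottle"]:
        z={"kiln_rack":0.0,"drying_rack":0.0,"pad_bottle":.02}.get(t,.02)
        for r in bot.tip_of(t,p)[:4]:
            print(t,round(r["score"],2),np.round(r["xy"]),np.round(ray(p,r["xy"],z),3))
E
```

```text
pics
{'t': 0.0, 'q': array([ 1.19387544,  0.47779529,  0.02235958,  1.55642478, -0.01148975,
        1.10931866, -0.08310117]), 'joint_vel': array([-0.00166329,  0.0007843 ,  0.00173009,  0.00027012, -0.00019643,
        0.00142432, -0.00018768]), 'joint_torque': array([-1.25334598e-03, -5.96444643e+01,  1.60711057e+00, -2.81201291e+01,
        1.24464871e-02,  9.40223923e-03, -1.81789483e-05]), 'eef_pos': array([ 0.17909314, -0.65020235,  0.23034061]), 'tool_rot': array([-8.87140811e-04,  9.90979586e-01,  1.34009831e-01, -1.97221697e-04]), 'contact_force': array([-0.34936638,  0.4495003 , -0.10188636]), 'torque': array([ 0.04280048,  0.00733824, -0.00411112]), 'grasp_force': 0.0, 'gripper_width': 1.00397199452876}
top [[-0.022, -0.994, 0.11, 0.342], [-1.0, 0.023, 0.015, 0.271], [-0.017, -0.11, -0.994, 0.963], [0.0, 0.0, 0.0, 1.0]]
bottle 0.6 [407. 176.] [0.561 0.142 0.02 ]
tumbler 0.85 [318. 172.] [0.572 0.286 0.02 ]
candlestick 0.74 [276. 172.] [0.574 0.354 0.02 ]
candlestick 0.63 [328. 335.] [0.31  0.275 0.02 ]
candlestick 0.58 [213. 278.] [0.405 0.457 0.02 ]
jar 0.61 [362. 181.] [0.556 0.215 0.02 ]
kiln_rack 0.79 [343. 258.] [0.433 0.248 0.   ]
drying_rack 0.71 [344. 177.] [0.567 0.243 0.   ]
pad_bottle 0.72 [405. 182.] [0.553 0.146 0.02 ]
side [[0.998, 0.031, -0.05, 0.476], [0.059, -0.401, 0.914, -0.654], [0.008, -0.916, -0.402, 0.438], [0.0, 0.0, 0.0, 1.0]]
bottle 0.75 [384. 279.] [0.553 0.141 0.02 ]
candlestick 0.8 [303. 210.] [0.408 0.424 0.02 ]
candlestick 0.72 [241. 249.] [0.313 0.231 0.02 ]
jar 0.69 [386. 260.] [0.56  0.208 0.02 ]
kiln_rack 0.61 [305. 253.] [0.423 0.268 0.   ]
pad_bottle 0.47 [383. 284.] [0.55  0.122 0.02 ]
```

View pics/top0.png

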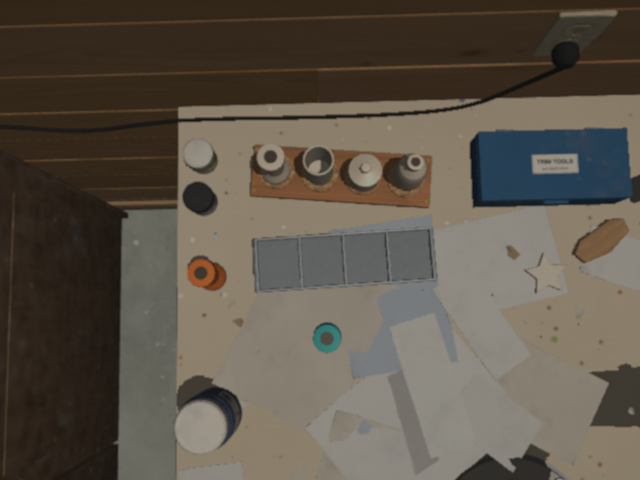

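View pics/side0.png

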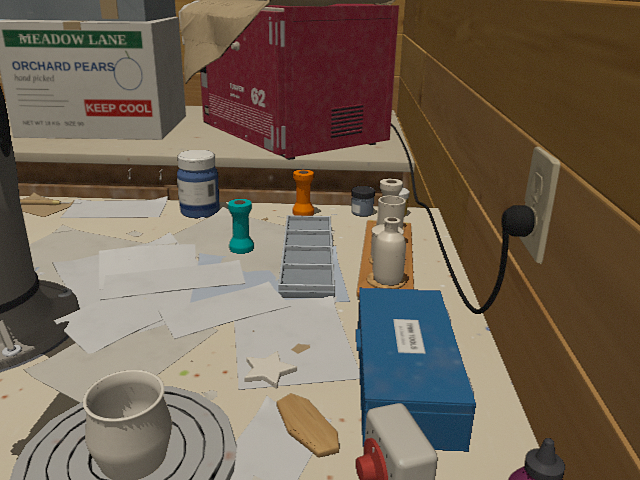

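The top picture shows four pale pieces on the brown rack. From the left they are the candlestick (270,158), tumbler (318,162), jar (364,173) and bottle (412,170). The kiln rack is at (345,258). The possible mix-ups are the orange spool (205,272), the turquoise spool (327,337), the white and black jars (200,155 and 200,198) and the bottle at the side picture's bottom right. The right candlestick is the pale one on the rack.

The new order, by kiln y, is candlestick at -105, tumbler at -35, jar at +35 and bottle at +105.

```bash
cat >> h.py <<'E'
from scipy.spatial.transform import Rotation as R
def Rt(yaw): # tool y along world angle yaw, z down
    c,s=np.cos(yaw),np.sin(yaw); return np.array([[-s,c,0],[c,s,0],[0,0,-1]]).astype(float)
def pose():
    o=bot.get_obs(); q=np.array(o["tool_rot"]); return np.array(o["eef_pos"]),R.from_quat(q[[1,2,3,0]]).as_matrix(),o
def go(p,yaw):
    e,M,o=pose(); 
    print("rot",np.round(R.from_matrix(M.T@Rt(yaw)).as_rotvec(),3),"shift mm",np.round(M.T@(np.array(p)-e)*1000,1),"t",o["t"])
E
python3 - <<'E'
from h import *
go([.5,.25,.42],0)
p=bot.read_camera("top"); im=p["pixels"]
cv2.imwrite("pics/crop0.png",cv2.resize(cv2.cvtColor(im[120:310,230:460],cv2.COLOR_RGB2BGR),None,fx=3,fy=3,interpolation=cv2.INTER_CUBIC))
w=bot.read_camera("wrist");print(np.round(w["tool_from_camera"],3).tolist())
E
```

```text
rot [ 0.    -0.    -1.302] shift mm [ 548.4 -783.3 -188.7] t 0.8
[[-0.0, -0.961, -0.276, 0.069], [1.0, 0.0, -0.0, -0.0], [0.0, -0.276, 0.961, -0.143], [0.0, 0.0, 0.0, 1.0]]
```

View pics/crop0.png

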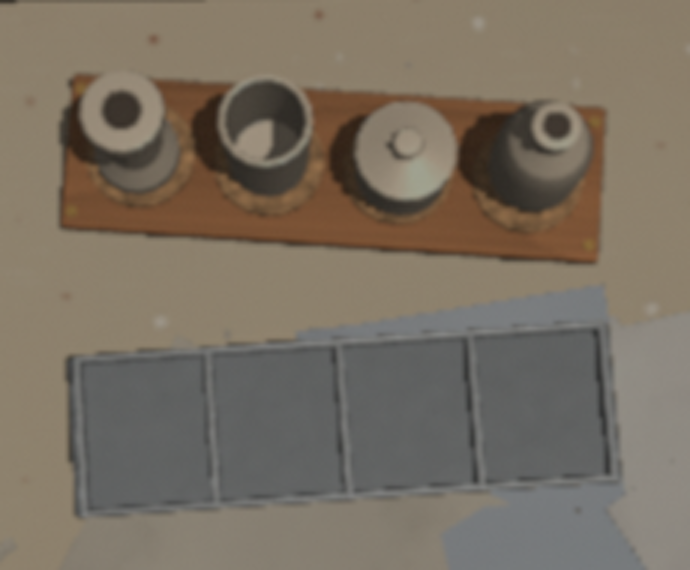

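The crop shows the candlestick (122,108), tumbler (265,120), jar (405,155) and bottle (555,127), all pale. The drying rack corners are (72,75), (606,107), (597,262) and (61,228). The kiln rim corners are (70,357), (606,325), (620,482) and (82,515).

```bash
python3 - <<'E'
from h import *
p=bot.read_camera("top")
def rack(c,z):
    P=np.array([ray(p,np.array(k)/3+[230,120]-1/3,z)[:2] for k in c])
    ctr=P.mean(0); yv=(P[0]+P[3]-P[1]-P[2])/2; yaw=np.arctan2(-yv[0],yv[1]); print(ctr.round(4),yaw.round(3),np.linalg.norm(yv).round(3),np.linalg.norm(P[0]-P[3]).round(3))
    ey=yv/np.linalg.norm(yv)
    for y in(.105,.035,-.035,-.105): print(y,(ctr+ey*y).round(4))
rack([(72,75),(606,107),(597,262),(61,228)],.016)
rack([(70,357),(606,325),(620,482),(82,515)],.025)
for n,c,h in[("candle",(122,108),.11),("tumbler",(265,122),.1),("jar",(407,142),.09),("bottle",(556,125),.12)]:
    print(n,ray(p,np.array(c)/3+[230,120]-1/3,h).round(4))
E
```

```text
[0.5664 0.2491] -0.089 0.29 0.085
0.105 [0.5757 0.3537]
0.035 [0.5695 0.2839]
-0.035 [0.5633 0.2142]
-0.105 [0.5571 0.1445]
[0.4284 0.2469] 0.037 0.284 0.084
0.105 [0.4244 0.3519]
0.035 [0.4271 0.2819]
-0.035 [0.4297 0.212 ]
-0.105 [0.4323 0.142 ]
candle [0.5766 0.3541 0.11  ]
tumbler [0.5704 0.2841 0.1   ]
jar [0.5609 0.2135 0.09  ]
bottle [0.56   0.1434 0.12  ]
```

Call:
jog_arm:
  motion:
    - [0,0,-0.15,55,-78,-80,85]
    - [0,0,-0.3,110,-156,-188,85]
    - [0,0,-0.45,165,-234,-188,85]
    - [0,0,-0.6,210,-300,-188,85]
    - [0,0,-0.75,255,-365,-188,85]
    - [0,0,-0.9,300,-430,-188,85]
    - [0,0,-1.05,340,-490,-188,85]
    - [0,0,-1.2,380,-545,-188,85]
    - [0,0,-1.302,420,-600,-188,85]
    - [0,0,-1.302,455,-650,-188,85]
  grip_force: 20

```text
t: 2.2
eef_pos: [0.3729, -0.1043, 0.4089]
tool_rot: [0.001, 0.707, 0.707, 0.0]
contact_force: [1.0, -0.8, -0.3]
gripper_width: 0.999
grasp_force: 0.0
```

Call:
jog_arm:
  motion:
    - [0,0,0,55,20,0,85]
    - [0,0,0,110,40,0,85]
    - [0,0,0,165,60,0,85]
    - [0,0,0,220,80,0,85]
    - [0,0,0,275,100,0,85]
    - [0,0,0,330,118,0,85]
    - [0,0,0,354,127,0,85]
    - [0,0,0,354,127,0,85]
    - [0,0,0,354,127,0,85]

```text
t: 3.32
eef_pos: [0.4996, 0.2467, 0.4083]
tool_rot: [0.0, 0.707, 0.707, -0.0]
contact_force: [-0.6, -0.6, 0.1]
gripper_width: 0.998
grasp_force: 0.0
```

```bash
cat >> h.py <<'E'
def wrist():
    e,M,o=pose(); w=bot.read_camera("wrist"); T=np.eye(4);T[:3,:3]=M;T[:3,3]=e; w["T"]=T@np.array(w["tool_from_camera"]); return w
E
python3 - <<'E'
from h import *
w=wrist(); save(w,"w1"); np.save("w1T.npy",w["T"]); np.save("K.npy",w["camera_matrix"])
print(pose()[0])
E
```

```text
[0.4996783  0.24637222 0.40844859]
```

View pics/w1.png

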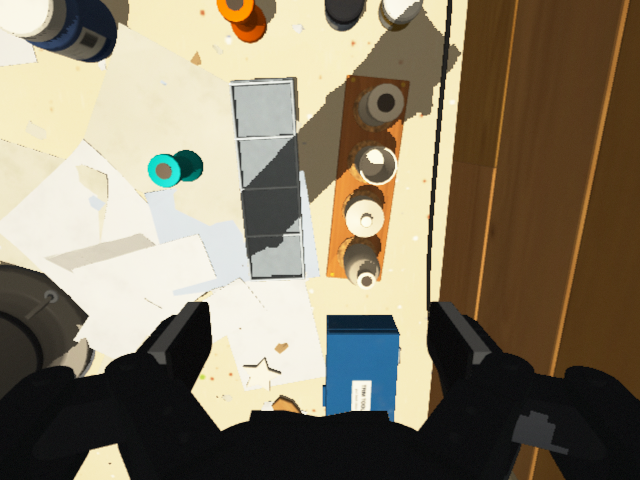

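In the wrist view the kiln rim corners are about (231,83), (294,77), (304,277) and (250,280). The piece tops are the candlestick (386,102), tumbler (377,165), jar knob (366,221) and bottle mouth (366,281).

```bash
python3 - <<'E'
from h import *
p={"T":np.load("w1T.npy"),"camera_matrix":np.load("K.npy")}
for n,c,h in[("k0",(231,83),.025),("k1",(294,77),.025),("k2",(304,277),.025),("k3",(250,280),.025),("d0",(347,76),.016),("d1",(410,79),.016),("d3",(327,276),.016),("candle",(386,102),.11),("tumbler",(377,165),.1),("jar",(366,221),.09),("bottle",(366,281),.12)]:
    print(n,ray(p,c,h).round(4))
w=wrist()
for t,z in[("kiln_rack",0),("drying_rack",0),("bottle",.02),("tumbler",.02),("candlestick",.02),("jar",.02)]:
    for r in bot.tip_of(t,w)[:2]: print(t,round(r["score"],2),np.round(r["xy"]),ray(w,r["xy"],z).round(4))
E
```

```text
k0 [0.3818 0.3854 0.025 ]
k1 [0.4655 0.3927 0.025 ]
k2 [0.4753 0.1102 0.025 ]
k3 [0.3922 0.1053 0.025 ]
d0 [0.5361 0.3951 0.016 ]
d1 [0.6209 0.3913 0.016 ]
d3 [0.5107 0.1083 0.016 ]
candle [0.5741 0.3543 0.11  ]
tumbler [0.5684 0.284  0.1   ]
jar [0.5588 0.2126 0.09  ]
bottle [0.5576 0.142  0.12  ]
kiln_rack 0.67 [271. 187.] [0.4266 0.2448 0.    ]
drying_rack 0.82 [362. 186.] [0.5635 0.2459 0.    ]
bottle 0.88 [359. 256.] [0.5587 0.1421 0.02  ]
tumbler 0.87 [367. 161.] [0.5662 0.2831 0.02  ]
candlestick 0.79 [374. 105.] [0.574  0.3578 0.02  ]
candlestick 0.68 [189. 163.] [0.3137 0.2804 0.02  ]
jar 0.84 [358. 212.] [0.5558 0.2091 0.02  ]
```

Both cameras agree to about 2 mm. I start with the bottle.

Call:
jog_arm:
  motion:
    - [0,0,0,-35,20,40,85]
    - [0,0,0,-70,40,90,85]
    - [0,0,0,-104,59,140,85]
    - [0,0,0,-104,59,190,85]
    - [0,0,0,-104,59,240,85]
    - [0,0,0,-104,59,258,85]
    - [0,0,0,-104,59,258,85]
    - [0,0,0,-104,59,258,85]
    - [0,0,0,-104,59,258,85]

```text
t: 4.85
eef_pos: [0.5597, 0.1442, 0.1523]
tool_rot: [0.001, 0.707, 0.707, 0.001]
contact_force: [-0.9, -0.8, 0.1]
gripper_width: 0.995
grasp_force: 0.0
```

Call:
jog_arm:
  motion:
    - [0,0,0,-1.5,-1,35,85]
    - [0,0,0,-1.5,-1,70,85]
    - [0,0,0,-1.5,-1,90,85]
    - [0,0,0,-1.5,-1,100,85]
    - [0,0,0,-1.5,-1,100,85]
    - [0,0,0,-1.5,-1,100,85]

```text
t: 5.6
eef_pos: [0.5584, 0.1426, 0.0515]
tool_rot: [0.0, 0.707, 0.707, 0.001]
contact_force: [0.6, 0.2, -0.2]
gripper_width: 0.995
grasp_force: 0.0
```

Call:
jog_arm:
  motion:
    - [0,0,0,0,0,0,60]
    - [0,0,0,0,0,0,45]
    - [0,0,0,0,0,0,40]
    - [0,0,0,0,0,0,40]
    - [0,0,0,0,0,0,40]
    - [0,0,0,0,0,0,40]
    - [0,0,0,0,0,0,40]
  grip_force: 25

```text
t: 6.48
eef_pos: [0.558, 0.1423, 0.0511]
tool_rot: [0.0, 0.707, 0.707, 0.0]
contact_force: [-1.0, -0.9, 5.8]
gripper_width: 0.565
grasp_force: 25.4
```

Call:
jog_arm:
  motion:
    - [0,0,0,0,0,-15,40]
    - [0,0,0,0,0,-55,40]
    - [0,0,0,0,0,-100,40]
    - [0,0,0,0,0,-140,40]
    - [0,0,0,25,-16,-150,40]
    - [0,0,0,65,-41,-150,40]
    - [0,0,0,110,-70,-150,40]
    - [0,0,0,155,-98,-150,40]
    - [0,0,0,195,-123,-150,40]
    - [0,0,0,210,-133,-150,40]

```text
t: 7.72
eef_pos: [0.422, 0.3551, 0.2014]
tool_rot: [-0.001, 0.705, 0.709, 0.001]
contact_force: [0.8, -1.2, -1.2]
gripper_width: 0.564
grasp_force: 26.3
```

Call:
jog_arm:
  motion:
    - [0,0,0,0,0,15,40]
    - [0,0,0,0,0,50,40]
    - [0,0,0,0,0,85,40]
    - [0,0,0,0,0,110,40]
    - [0,0,0,0,0,125,40]
    - [0,0,0,0,0,130,40]
    - [0,0,0,0,0,130,40]
    - [0,0,0,0,0,130,40]

```text
t: 8.72
eef_pos: [0.4251, 0.3526, 0.0712]
tool_rot: [0.0, 0.707, 0.707, 0.001]
contact_force: [0.1, 0.2, -0.3]
gripper_width: 0.563
grasp_force: 26.3
```

```bash
python3 - <<'E'
from h import *
w=wrist(); save(w,"w2"); s=bot.read_camera("side"); cv2.imwrite("pics/s2.png",cv2.resize(cv2.cvtColor(s["pixels"][140:320,220:440],cv2.COLOR_RGB2BGR),None,fx=3,fy=3))
E
```

```text
(no output)
```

View pics/s2.png

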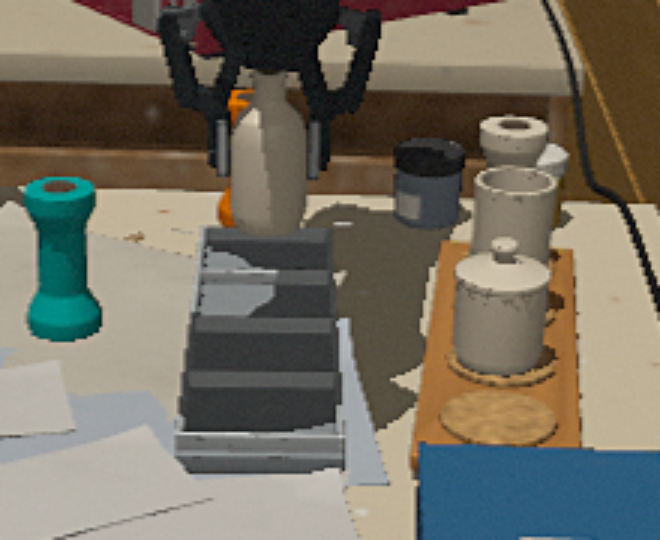

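Call:
jog_arm:
  motion:
    - [0,0,0,0,0,10,40]
    - [0,0,0,0,0,17,40]
    - [0,0,0,0,0,20,40]
    - [0,0,0,0,0,22,40]
    - [0,0,0,0,0,23,40]
    - [0,0,0,0,0,23,40]

```text
t: 9.57
eef_pos: [0.4246, 0.3523, 0.0475]
tool_rot: [0.0, 0.707, 0.707, 0.0]
contact_force: [-0.2, -0.0, -0.0]
gripper_width: 0.564
grasp_force: 26.3
```

The side crop shows the bottle upright in the fingers over the far bay, around (270,160), with the other pieces standing. I lower it the last millimetre and release.

Call:
jog_arm:
  motion:
    - [0,0,0,0,0,0.5,40]
    - [0,0,0,0,0,1,40]
    - [0,0,0,0,0,1,40]

```text
t: 9.95
eef_pos: [0.4248, 0.3524, 0.0471]
tool_rot: [0.0, 0.707, 0.707, 0.0]
contact_force: [-1.0, -2.7, 6.0]
gripper_width: 0.567
grasp_force: 26.8
```

Call:
jog_arm:
  motion:
    - [0,0,0,0,0,0,52]
    - [0,0,0,0,0,0,56]
    - [0,0,0,0,0,0,65]
    - [0,0,0,0,0,0,80]
    - [0,0,0,0,0,0,85]
    - [0,0,0,0,0,-10,85]
    - [0,0,0,0,0,-50,85]
    - [0,0,0,0,0,-100,85]
    - [0,0,0,0,0,-150,85]
    - [0,0,0,0,0,-150,85]

```text
t: 11.2
eef_pos: [0.426, 0.3545, 0.2011]
tool_rot: [0.0, 0.707, 0.707, 0.004]
contact_force: [1.5, 0.8, -0.5]
gripper_width: 0.992
grasp_force: 0.0
```

Call:
jog_arm:
  motion:
    - [0,0,0,-35,33,0,85]
    - [0,0,0,-75,71,0,85]
    - [0,0,0,-115,109,0,85]
    - [0,0,0,-141,134,0,85]
    - [0,0,0,-141,134,20,85]
    - [0,0,0,-141,134,50,85]
    - [0,0,0,-141,134,80,85]
    - [0,0,0,-141,134,81,85]
    - [0,0,0,-141,134,81,85]

```text
t: 12.32
eef_pos: [0.5582, 0.2122, 0.1159]
tool_rot: [-0.0, 0.707, 0.708, 0.0]
contact_force: [0.4, 1.2, 0.3]
gripper_width: 0.997
grasp_force: 0.0
```

Now down 82 mm to z 0.034, then close.

Call:
jog_arm:
  motion:
    - [0,0,0,1,1.5,25,85]
    - [0,0,0,1,1.5,55,85]
    - [0,0,0,1,1.5,75,85]
    - [0,0,0,1,1.5,82,85]
    - [0,0,0,1,1.5,82,85]
    - [0,0,0,1,1.5,82,85]

```text
t: 13.08
eef_pos: [0.5607, 0.2126, 0.0343]
tool_rot: [0.0, 0.707, 0.707, 0.001]
contact_force: [0.4, 0.6, -0.2]
gripper_width: 0.996
grasp_force: 0.0
```

Call:
jog_arm:
  motion:
    - [0,0,0,0,0,0,60]
    - [0,0,0,0,0,0,45]
    - [0,0,0,0,0,0,40]
    - [0,0,0,0,0,0,40]
    - [0,0,0,0,0,0,40]
    - [0,0,0,0,0,0,40]
    - [0,0,0,0,0,0,40]
  grip_force: 25

```text
t: 13.95
eef_pos: [0.5603, 0.2123, 0.0342]
tool_rot: [0.0, 0.707, 0.707, 0.0]
contact_force: [-1.5, -1.9, 5.9]
gripper_width: 0.585
grasp_force: 25.2
```

Call:
jog_arm:
  motion:
    - [0,0,0,0,0,-15,40]
    - [0,0,0,0,0,-55,40]
    - [0,0,0,0,0,-95,40]
    - [0,0,0,0,0,-116,40]
    - [0,0,0,15,-30,-116,40]
    - [0,0,0,37,-70,-116,40]
    - [0,0,0,58,-110,-116,40]
    - [0,0,0,68,-130,-116,40]
    - [0,0,0,70.4,-133,-116,40]
    - [0,0,0,70.4,-133,-116,40]

```text
t: 15.2
eef_pos: [0.4284, 0.2819, 0.1494]
tool_rot: [0.0, 0.708, 0.707, 0.0]
contact_force: [-0.2, 1.0, -1.3]
gripper_width: 0.586
grasp_force: 26.5
```

Call:
jog_arm:
  motion:
    - [0,0,0,0,0,15,40]
    - [0,0,0,0,0,50,40]
    - [0,0,0,0,0,80,40]
    - [0,0,0,0,0,100,40]
    - [0,0,0,0,0,110,40]
    - [0,0,0,0,0,114,40]
    - [0,0,0,0,0,117,40]
    - [0,0,0,0,0,117,40]
    - [0,0,0,0,0,117,40]

```text
t: 16.32
eef_pos: [0.4274, 0.2828, 0.0329]
tool_rot: [0.0, 0.707, 0.707, 0.0]
contact_force: [0.8, -0.4, -0.9]
gripper_width: 0.587
grasp_force: 26.5
```

Call:
jog_arm:
  motion:
    - [0,0,0,0,0,1,40]
    - [0,0,0,0,0,2,40]
    - [0,0,0,0,0,2.7,40]
    - [0,0,0,0,0,3,40]
    - [0,0,0,0,0,3,40]

```text
t: 16.95
eef_pos: [0.4272, 0.2825, 0.0302]
tool_rot: [0.001, 0.707, 0.707, -0.0]
contact_force: [-0.6, -2.7, 10.3]
gripper_width: 0.585
grasp_force: 27.2
```

Call:
jog_arm:
  motion:
    - [0,0,0,0,0,0,53]
    - [0,0,0,0,0,0,57]
    - [0,0,0,0,0,0,65]
    - [0,0,0,0,0,0,80]
    - [0,0,0,0,0,0,85]
    - [0,0,0,0,0,-10,85]
    - [0,0,0,0,0,-50,85]
    - [0,0,0,0,0,-100,85]
    - [0,0,0,0,0,-150,85]
    - [0,0,0,0,0,-150,85]

```text
t: 18.2
eef_pos: [0.4288, 0.2846, 0.1837]
tool_rot: [0.001, 0.707, 0.707, 0.004]
contact_force: [-0.1, 0.1, 0.4]
gripper_width: 1.0
grasp_force: 0.0
```

```bash
python3 - <<'E'
from h import *
go([.5694,.2840,.12],0)
s=bot.read_camera("side"); cv2.imwrite("pics/s3.png",cv2.resize(cv2.cvtColor(s["pixels"][140:320,220:440],cv2.COLOR_RGB2BGR),None,fx=3,fy=3))
E
```

```text
rot [ 0.007 -0.004 -0.   ] shift mm [ -0.8 140.1  64.6] t 18.2
```

View pics/s3.png

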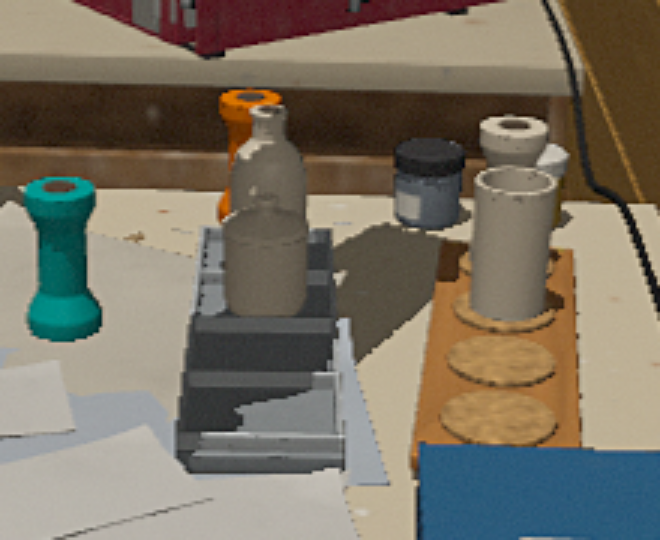

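The side crop shows the bottle (268,160) and jar (265,260) upright in the two far bays. The tumbler and candlestick are still on their pads. The tumbler is next.

Call:
jog_arm:
  motion:
    - [0,0,0,0,40,0,85]
    - [0,0,0,-1,85,0,85]
    - [0,0,0,-1,125,0,85]
    - [0,0,0,-1,140,0,85]
    - [0,0,0,-1,140,25,85]
    - [0,0,0,-1,140,55,85]
    - [0,0,0,-1,140,64,85]
    - [0,0,0,-1,140,64,85]

```text
t: 19.25
eef_pos: [0.5662, 0.2817, 0.115]
tool_rot: [-0.0, 0.707, 0.707, -0.001]
contact_force: [0.1, 0.1, 0.5]
gripper_width: 0.994
grasp_force: 0.0
```

Call:
jog_arm:
  motion:
    - [0,0,0,2,2.5,20,85]
    - [0,0,0,2,2.5,45,85]
    - [0,0,0,2,2.5,60,85]
    - [0,0,0,2,2.5,64,85]
    - [0,0,0,2,2.5,64,85]
    - [0,0,0,2,2.5,64,85]

```text
t: 20.0
eef_pos: [0.57, 0.284, 0.0521]
tool_rot: [0.0, 0.707, 0.707, 0.001]
contact_force: [0.3, 0.1, 0.4]
gripper_width: 0.99
grasp_force: 0.0
```

Call:
jog_arm:
  motion:
    - [0,0,0,0,0,0,60]
    - [0,0,0,0,0,0,45]
    - [0,0,0,0,0,0,40]
    - [0,0,0,0,0,0,40]
    - [0,0,0,0,0,0,40]
    - [0,0,0,0,0,0,40]
    - [0,0,0,0,0,0,40]
  grip_force: 25

```text
t: 20.88
eef_pos: [0.5701, 0.2837, 0.0519]
tool_rot: [0.0, 0.707, 0.707, 0.0]
contact_force: [0.7, -0.9, 4.8]
gripper_width: 0.53
grasp_force: 25.6
```

Call:
jog_arm:
  motion:
    - [0,0,0,0,0,-15,40]
    - [0,0,0,0,0,-55,40]
    - [0,0,0,0,0,-95,40]
    - [0,0,0,0,0,-115,40]
    - [0,0,0,-15,-30,-115,40]
    - [0,0,0,-36,-70,-115,40]
    - [0,0,0,-56,-110,-115,40]
    - [0,0,0,-69,-137,-115,40]
    - [0,0,0,-71,-140,-115,40]
    - [0,0,0,-71,-140,-115,40]

```text
t: 22.12
eef_pos: [0.4299, 0.2125, 0.1664]
tool_rot: [0.0, 0.707, 0.707, 0.0]
contact_force: [0.4, -0.2, -1.3]
gripper_width: 0.536
grasp_force: 26.2
```

Call:
jog_arm:
  motion:
    - [0,0,0,0,0,15,40]
    - [0,0,0,0,0,50,40]
    - [0,0,0,0,0,80,40]
    - [0,0,0,0,0,100,40]
    - [0,0,0,0,0,110,40]
    - [0,0,0,0,0,114,40]
    - [0,0,0,0,0,116,40]
    - [0,0,0,0,0,116,40]
    - [0,0,0,0,0,116,40]

```text
t: 23.25
eef_pos: [0.4299, 0.2127, 0.0509]
tool_rot: [0.0, 0.707, 0.707, 0.0]
contact_force: [-0.0, -0.5, -1.4]
gripper_width: 0.538
grasp_force: 26.2
```

Call:
jog_arm:
  motion:
    - [0,0,0,0,0,1,40]
    - [0,0,0,0,0,2,40]
    - [0,0,0,0,0,2.7,40]
    - [0,0,0,0,0,3,40]
    - [0,0,0,0,0,3,40]

```text
t: 23.88
eef_pos: [0.4297, 0.2128, 0.0478]
tool_rot: [0.0, 0.707, 0.707, 0.0]
contact_force: [-0.9, 0.0, 4.3]
gripper_width: 0.536
grasp_force: 26.0
```

Call:
jog_arm:
  motion:
    - [0,0,0,0,0,0,49]
    - [0,0,0,0,0,0,53]
    - [0,0,0,0,0,0,65]
    - [0,0,0,0,0,0,80]
    - [0,0,0,0,0,0,85]
    - [0,0,0,0,0,-10,85]
    - [0,0,0,0,0,-50,85]
    - [0,0,0,0,0,-100,85]
    - [0,0,0,0,0,-130,85]
    - [0,0,0,0,0,-130,85]

```text
t: 25.12
eef_pos: [0.4309, 0.2135, 0.18]
tool_rot: [0.001, 0.707, 0.707, 0.002]
contact_force: [0.9, -0.1, 0.1]
gripper_width: 0.997
grasp_force: 0.0
```

Call:
jog_arm:
  motion:
    - [0,0,0,30,30,0,85]
    - [0,0,0,70,70,0,85]
    - [0,0,0,110,115,0,85]
    - [0,0,0,141,145,0,85]
    - [0,0,0,141,145,10,85]
    - [0,0,0,141,145,30,85]
    - [0,0,0,141,145,40,85]
    - [0,0,0,141,145,40,85]
    - [0,0,0,141,145,40,85]

```text
t: 26.25
eef_pos: [0.5747, 0.3533, 0.1379]
tool_rot: [0.0, 0.707, 0.707, 0.0]
contact_force: [0.2, -0.8, 0.9]
gripper_width: 0.996
grasp_force: 0.0
```

Call:
jog_arm:
  motion:
    - [0,0,0,1,0.6,20,85]
    - [0,0,0,1,0.6,45,85]
    - [0,0,0,1,0.6,56,85]
    - [0,0,0,1,0.6,56,85]
    - [0,0,0,1,0.6,56,85]

```text
t: 26.88
eef_pos: [0.5754, 0.3551, 0.0818]
tool_rot: [-0.0, 0.707, 0.707, 0.0]
contact_force: [0.1, 0.9, -0.2]
gripper_width: 0.993
grasp_force: 0.0
```

Call:
jog_arm:
  motion:
    - [0,0,0,0,0,0,60]
    - [0,0,0,0,0,0,45]
    - [0,0,0,0,0,0,35]
    - [0,0,0,0,0,0,35]
    - [0,0,0,0,0,0,35]
    - [0,0,0,0,0,0,35]
    - [0,0,0,0,0,0,35]
    - [0,0,0,0,0,-4,35]
    - [0,0,0,0,0,-15,35]
    - [0,0,0,0,0,-15,35]
  grip_force: 30

```text
t: 28.12
eef_pos: [0.5757, 0.3551, 0.0975]
tool_rot: [0.0, 0.707, 0.707, 0.001]
contact_force: [-0.2, 0.1, -0.6]
gripper_width: 0.474
grasp_force: 30.4
```

```bash
python3 - <<'E'
from h import *
s=bot.read_camera("side"); cv2.imwrite("pics/s4.png",cv2.resize(cv2.cvtColor(s["pixels"][120:320,220:440],cv2.COLOR_RGB2BGR),None,fx=3,fy=3))
E
```

```text
(no output)
```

View pics/s4.png

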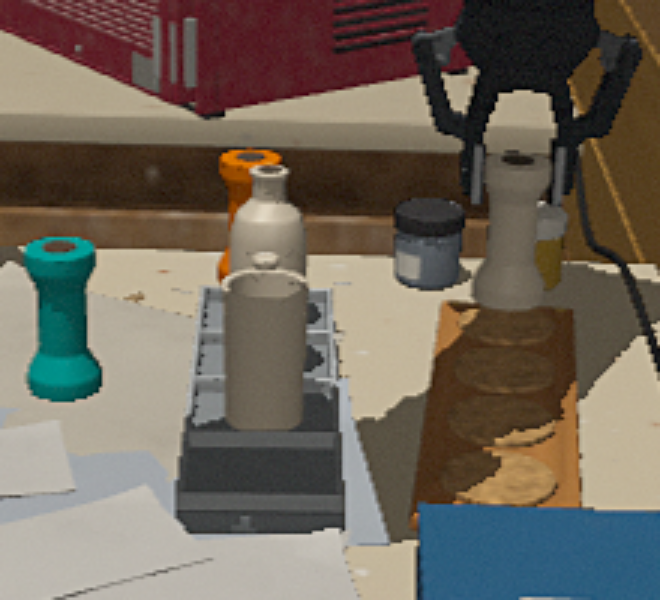

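The side crop shows the candlestick held by its top disc at (517,170), lifted and upright. The tumbler, jar and bottle stand in their bays. I move it to the rightmost bay.

Call:
jog_arm:
  motion:
    - [0,0,0,0,0,-40,35]
    - [0,0,0,0,0,-85,35]
    - [0,0,0,0,0,-115,35]
    - [0,0,0,-20,-14,-120,35]
    - [0,0,0,-55,-37,-120,35]
    - [0,0,0,-95,-64,-120,35]
    - [0,0,0,-135,-91,-120,35]
    - [0,0,0,-175,-118,-120,35]
    - [0,0,0,-203,-137,-120,35]
    - [0,0,0,-212,-143,-120,35]

```text
t: 29.42
eef_pos: [0.4312, 0.1406, 0.2161]
tool_rot: [0.001, 0.708, 0.706, -0.001]
contact_force: [0.7, 0.4, -0.5]
gripper_width: 0.472
grasp_force: 30.7
```

Call:
jog_arm:
  motion:
    - [0,0,0,0,0,10,35]
    - [0,0,0,0,0,40,35]
    - [0,0,0,0,0,75,35]
    - [0,0,0,0,0,105,35]
    - [0,0,0,0,0,122,35]
    - [0,0,0,0,0,128,35]
    - [0,0,0,0,0,130,35]
    - [0,0,0,0,0,130,35]
    - [0,0,0,0,0,130,35]

```text
t: 30.55
eef_pos: [0.4328, 0.1426, 0.0871]
tool_rot: [0.0, 0.707, 0.707, 0.001]
contact_force: [-0.3, 0.2, -1.4]
gripper_width: 0.479
grasp_force: 30.7
```

Call:
jog_arm:
  motion:
    - [0,0,0,0,0,3,35]
    - [0,0,0,0,0,5,35]
    - [0,0,0,0,0,7,35]
    - [0,0,0,0,0,8,35]
    - [0,0,0,0,0,9,35]
    - [0,0,0,0,0,9,35]
    - [0,0,0,0,0,9,35]

```text
t: 31.42
eef_pos: [0.4322, 0.1429, 0.078]
tool_rot: [0.0, 0.707, 0.707, 0.0]
contact_force: [-3.2, -0.8, 8.8]
gripper_width: 0.481
grasp_force: 31.3
```

Call:
jog_arm:
  motion:
    - [0,0,0,0,0,0,43]
    - [0,0,0,0,0,0,45]
    - [0,0,0,0,0,0,50]
    - [0,0,0,0,0,0,70]
    - [0,0,0,0,0,0,85]
    - [0,0,0,0,0,-5,85]
    - [0,0,0,0,0,-40,85]
    - [0,0,0,0,0,-90,85]
    - [0,0,0,0,0,-150,85]
    - [0,0,0,0,0,-200,85]

```text
t: 32.67
eef_pos: [0.4321, 0.143, 0.2798]
tool_rot: [0.0, 0.707, 0.707, 0.0]
contact_force: [1.0, -0.8, -0.7]
gripper_width: 0.994
grasp_force: 0.0
```

Call:
jog_arm:
  motion:
    - [0,0,0,-40,0,-60,85]
    - [0,0,0,-80,0,-100,85]
    - [0,0,0,-120,0,-100,85]
    - [0,0,0,-160,0,-100,85]
    - [0,0,0,-200,0,-100,85]
    - [0,0,0,-200,0,-100,85]

```text
t: 33.42
eef_pos: [0.4317, -0.0605, 0.3772]
tool_rot: [-0.0, 0.709, 0.705, -0.0]
contact_force: [-0.6, 0.6, 0.4]
gripper_width: 0.993
grasp_force: 0.0
```

```bash
python3 - <<'E'
from h import *
s=bot.read_camera("side"); cv2.imwrite("pics/s5.png",cv2.resize(cv2.cvtColor(s["pixels"][120:320,220:440],cv2.COLOR_RGB2BGR),None,fx=3,fy=3))
p=bot.read_camera("top"); cv2.imwrite("pics/t5.png",cv2.resize(cv2.cvtColor(p["pixels"][120:310,230:460],cv2.COLOR_RGB2BGR),None,fx=3,fy=3,interpolation=cv2.INTER_CUBIC))
for t in["bottle","jar","tumbler","candlestick"]:
    for r in bot.tip_of(t,p)[:1]: print(t,round(r["score"],2),np.round(r["xy"]),ray(p,r["xy"],.016).round(4))
E
```

```text
bottle 0.68 [278. 263.] [0.4258 0.353  0.016 ]
jar 0.91 [320. 259.] [0.4304 0.2855 0.016 ]
tumbler 0.89 [365. 257.] [0.4325 0.214  0.016 ]
candlestick 0.92 [329. 336.] [0.3089 0.2742 0.016 ]
```

View pics/s5.png

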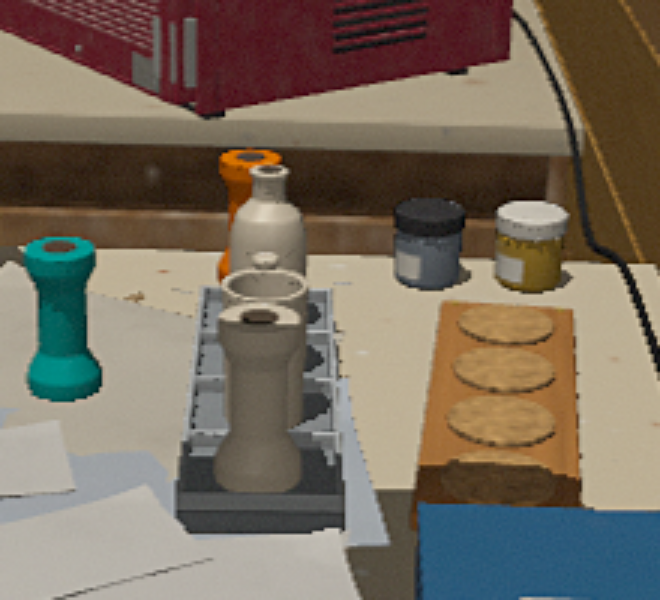

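View pics/t5.png

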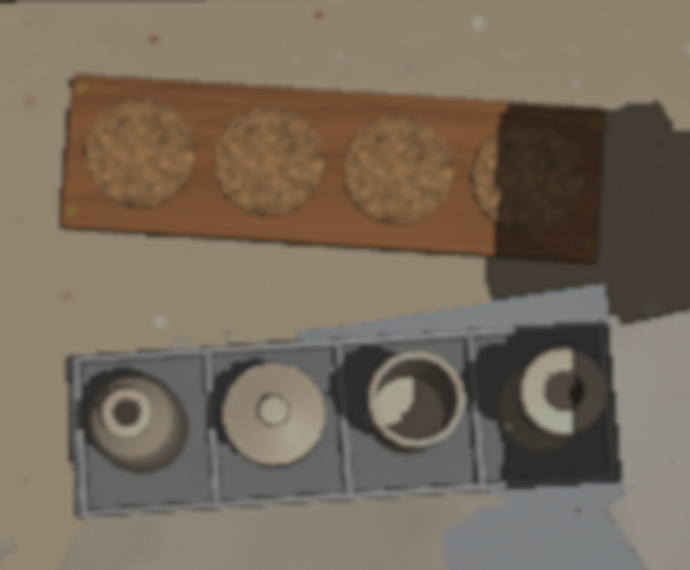

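All four pieces stand upright near their bay middles, in reversed order. In the top crop they are the bottle (135,420), jar (273,412), tumbler (415,400) and candlestick (560,390). The arm is clear.

```bash
python3 -c "
from station import bot
print(bot.hand_in())"
```

```text
the job is handed in; nothing more can be done
None
```

I moved all four pieces to the kiln rack in reversed order and handed the job in; hand-in gave no verdict, but the last pictures show each one upright near the middle of its bay, with the gripper released and clear.

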